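# Load and lock the spring-fed magazine of graphite blanks

## Task

Load all the black graphite blanks on the bench into the spring-fed magazine: first turn its blue lock ring back to the green open mark, then lay each blank flat in the mouth and press it down against the spring until it stays latched under both brass catches. When all are in, turn the lock ring to the red locked mark and drop the lock pin from its stand fully home through the ring's lug and the hole in the plate below it, without upsetting the three jars nearby.

Things in the scene. Friction and masses are not known exactly. Their poses are not given: they have to be found in the camera images.
- magazine: fixed magazine, 130x130 mm foot, 138 mm high. Origin: underside centre, z up; square bore 54.5x54.5 mm, sides along its x and y, on its z axis between four corner posts, tops flared out from z=110 to 127. On the +y and -y sides 34 mm gaps between the posts leave fingers free down to z=82. Grey plate round it, top z=70: green open mark at -x, red locked mark towards (-x,-y)
- mouth (a point): point on the bore axis at the undersides of the catches, z=108 mm. In the middle of the +x and -x sides a bevelled brass spring catch pokes 6.5 mm into the bore (flat underside z=108, bevel up to z=121, 16 mm wide, 41 mm free between them). A blank laid in the mouth rests on the bevels, its top at about z=136
- lock_ring (a joint): captive blue ring turning on the bore axis, on the plate, ring top z=82 mm, radius 52: 0 = open mark, 0.785 rad = locked mark (both stops), growing counter-clockwise from above; stays where left (1.4 N at the knob). Two opposite uprights (radius 45-51) with claws at z=132-138 reaching in to radius 30: clear of blanks at 0, over the bore's corners when turned. A blank standing up blocks them
- ring_knob (a point): on the axis of the black upright knob (20 mm diameter, z=90 to 120 mm; this point at z=108) at the end of the ring's handle, 88 mm from the bore axis; moves with the ring, at magazine -x when open
- pin_hole (a point): centre of the 13.5 mm hole in the grey plate, at its top face (z=70 mm), 75 mm from the bore axis towards the magazine's (+x,-y) corner. With the ring at 0.785 the 13.5 mm hole of the ring's 26 mm square lug (top z=82) stands right above it
- lock_pin: loose lock pin, upright in a fixed 44x44x60 mm wooden stand, sunk 36 mm. Origin: its lower tip, z up along it. Steel shank 9 mm diameter, tapered tip, 36 mm long; 21 mm flange at 36-40 mm; red knob 22 mm diameter at 40-70 mm. Fully home its flange lies on the ring's lug, tip at z=46 mm
- blank_0: black graphite blank, 50x50x18 mm, 0.09 kg, lying flat; origin: centre of its underside, z up. May be absent
- blank_1: as blank_0; may be absent
- blank_2: as blank_0; may be absent
- blank_3: as blank_0; may be absent
- red_jar: bystander jar with black lid, red contents, 49 mm diameter, 56 mm high; origin: underside centre. Leave it alone
- amber_jar: bystander jar with white lid, amber contents, 45 mm diameter, 51 mm high; origin: underside centre. Leave it alone
- teal_jar: bystander jar with white lid, teal contents, 54 mm diameter, 68 mm high; origin: underside centre. Leave it alone
- follower (a joint): depth (m) of the orange spring plate that carries the blanks: 0 empty, about 0.0165 + 0.018 per further blank latched. Press a blank (about 8 to 11 N for the first, rising to 14 to 20 N for the fourth) until its top is at about z=101 mm: the catches snap over it and hold it, top at about 108; pressed less it comes back up. Room for four
- catch_a (a joint): the brass catch on the magazine's +x side (m): 0 = sprung out into the bore, over a latched blank; 0.0045 or more = pushed back by a blank's side that is not yet below it
- catch_b (a joint): the same for the catch on the -x side
Mind the look-alikes: they are no part of the job. What is shaped like the blank_2 but brown is not meant. Leave any turquoise look-alike of the blank_0 alone.

How it is judged:
By the outcome, as a careful person would: the job done as asked, in the order asked, and still so for the second after the job is handed in, with the robot touching nothing.
Of blank_0, blank_1, blank_2, blank_3 only 2 to 4 are there at a start; the rules pass over those that are not, and their reading is None.
At some moment in a run one of blank_0, blank_1, blank_2, blank_3 may be knocked a few centimetres aside while the robot is not near it.
It also fails if it takes over 210 s, if anything falls off the work surface, if the arm or the gripper's body presses on something with over 40 N, if the wrist force passes 120 N, or if a joint passes its speed limit or range.

## Robot

A 7-joint arm with a two-finger parallel gripper is mounted at the origin on a cart in front of the work surface, level with it; the furniture and walls round the work are solid. World frame = base frame: x ahead of the robot, y to its left, z up, the work surface at z = 0. Lengths are in m, angles in degrees, forces in N, time in s.
With the tool pointing down it reaches from about 0.425 to 1.025 m from the base axis. Payload 3.6 kg.
Tool frame: the origin (TCP) lies midway between the tips of the shut fingers; the grasp point (between the pads) lies 19 mm behind it; z points along the fingers, y is the line along which they close (so a half turn about z gives the same grasp; the last joint's range is limited). The gripper opens to 85 mm and grips with 20 to 120 N. Pads are 22 mm wide; open, the fingers measure 114 mm over their backs; the gripper's body (76 mm by 85 mm) begins 54 mm behind the grasp point. The pads swing forward as they close: fully open they stand 13 mm farther back than shut.
Start: joints at [62.939, 33.873, 2.773, 92.16, -1.908, 54.013, -1.931], TCP at [0.268, -0.674, 0.231] pointing down, gripper open.
Joint ranges: [-153.93, 153.93], [-27.13, 128.08], [-72.61, 78.16], [10.71, 143.7], [-87.88, 267.88], [4.46, 118.87], [-176.78, 176.78]. Speed limits (degrees/s): [147.25, 147.25, 180, 180, 180, 180, 180].

## Interface

Orientations are given as [roll, pitch, yaw] about the fixed x, y, z axes, in that order (R = Rz(yaw) Ry(pitch) Rx(roll)).
In Python, from rig import r gives the robot as it stands.
- The arm moves only by the tool move_arm, never from a script. Its argument "commands" is a list of rows, each a list of 5 numbers: the shift along the world's x, y, z in mm, then the turn about the world's z in degrees, then the opening, from -1 (shut) to 1 (fully open). In form: [[tx, ty, tz, spin, claw], ...]. A call has exactly 8 rows; each row is the pose to reach, as a shift and turn from the pose commanded when the call began; what a row does not reach only later rows make up. A row lasts 1/12 s, in which the tool goes at most 41.7 mm and 7.16 degrees, less where a joint would pass 70% of its speed; a pose out of reach is approached as far as the arm can. A call with a gripper value outside its range is refused whole. The fingers move at their own pace and stop on an object; the grip force is fixed at half the most. Time passes only in rows, so rows that repeat a pose let the fingers close, or fill a call up. It gives the time, the measured TCP pose, the force, the opening and the grip force at its end, in the units of the state.
- r.observe(): the state, without advancing time (a new reading comes with each control period).
- r.grab_frame(name): name is "scene" or "top" or "wrist"; returns the picture (384x512x3 uint8, red, green, blue); there is no depth.
- r.get_calibration(name): a dict with "fx", "fy", "cx", "cy" (pixels), "cam_to_world" (4x4, takes a point from camera to world coordinates). Camera axes: x right, y down, z forward; pixel columns grow to the right and rows downward; lengths in m; the calibration is good to about 2 mm. A picture is of the moment at which its call begins: read the wrist's pose just before it. get_calibration takes no time and is no camera call; for the wrist camera it gives the pose at the moment of the call.
- r.job_done(): hands the job in; it is judged then, once.
The state is a dict: "time": time; "qpos": joint angles; "joint_vel": joint speeds; "effort": joint torques, N m; "tcp_pos": TCP position; "ee_rot": TCP orientation; "force": force on the tool from outside, world axes, zero at the start; "torque": the same for the moment, N m; "finger_gap": finger opening in m; "grasp_force": force on a finger pad.
Only numpy, scipy, OpenCV 4.12 (cv2) and the standard library are available. Lean on these libraries where they do the work, as an engineer would, in place of code of your own. Each camera call takes 0.05 s, during which the arm holds its last target. There are 200 camera calls.

## Working session

There is one attempt and no reset: what is moved stays moved. The work goes in short steps, Python scripts to look and compute and a tool call to move; the robot and the scene stay as the last step left them, time stands still between calls to the robot, and variables do not carry over. Pictures are saved under pics/ and viewed, at most 14 in all, crops included, and the job is handed in when it is done.

Besides the shell and the picture viewer there is one more tool, called after ">>>" as name(argument=value, ...) on one line, values as JSON. move_arm: Moves the arm, as the interface text tells. Its arguments: {"type":"object","properties":{"commands":{"type":"array","items":{"type":"array","items":{"type":"number"}}}},"required":["commands"]}

```bash
mkdir -p pics; ls; cat > h.py <<'E'
import numpy as np, cv2
from rig import r
def snap(n,f):
    im=r.grab_frame(n); cv2.imwrite('pics/'+f+'.png',cv2.cvtColor(im,cv2.COLOR_RGB2BGR)); return im
def px2w(c,u,v,z):
    T=np.array(c['cam_to_world']); d=T[:3,:3]@np.array([(u-c['cx'])/c['fx'],(v-c['cy'])/c['fy'],1]); o=T[:3,3]
    return o+d*(z-o[2])/d[2]
def w2px(c,p):
    T=np.array(c['cam_to_world']); q=T[:3,:3].T@(np.array(p)-T[:3,3]); return c['fx']*q[0]/q[2]+c['cx'],c['fy']*q[1]/q[2]+c['cy']
E
python3 - <<'E'
from h import *
print(r.observe())
a=snap('top','top0');b=snap('scene','scene0')
for n in('top','scene'):
    c=r.get_calibration(n);print(n,c)
cv2.imwrite('pics/top0b.png',cv2.cvtColor(cv2.resize(a,(800,600),interpolation=cv2.INTER_CUBIC),cv2.COLOR_RGB2BGR))
cv2.imwrite('pics/scene0b.png',cv2.cvtColor(cv2.resize(b,(800,600),interpolation=cv2.INTER_CUBIC),cv2.COLOR_RGB2BGR))
E
```

```text
pics
{'time': 0.0, 'qpos': array([62.93705075, 33.92488674,  2.7675488 , 92.2361352 , -1.90781343,
       54.01178486, -1.93088728]), 'joint_vel': array([-0.0689811 ,  0.03967073,  0.01780264,  0.05360221,  0.01605237,
        0.02359114,  0.02699877]), 'effort': array([ 4.04056764e-04, -5.48695314e+01,  1.54689163e+00, -1.98122942e+01,
        9.42578277e-03,  8.75189609e-03, -8.76142508e-06]), 'tcp_pos': array([ 0.2678355 , -0.67283023,  0.23015338]), 'ee_rot': array([-1.79873515e+02,  7.33419932e-03,  2.17103318e+01]), 'force': array([ 0.87165461,  1.12920982, -0.2422532 ]), 'torque': array([ 0.00038559, -0.00129211, -0.00382934]), 'grasp_force': 0.0, 'finger_gap': 0.08546772538520214}
top {'fx': 371.22889498476366, 'fy': 371.22889498476366, 'cx': 258.48857715595506, 'cy': 192.18207190842162, 'cam_to_world': array([[-6.58966997e-03, -9.95251095e-01,  9.71176261e-02,
         4.26608236e-01],
       [-9.99978282e-01,  6.56942957e-03, -5.28172724e-04,
        -3.24417104e-02],
       [-1.12342922e-04, -9.71189974e-02, -9.95272771e-01,
         1.18923114e+00],
       [ 0.00000000e+00,  0.00000000e+00,  0.00000000e+00,
         1.00000000e+00]])}
scene {'fx': 385.20022439524433, 'fy': 385.20022439524433, 'cx': 254.8107516435275, 'cy': 192.3259931085072, 'cam_to_world': array([[ 0.98824226, -0.12629787,  0.08617468,  0.45037503],
       [-0.1528803 , -0.82435313,  0.54504085, -0.68262858],
       [ 0.00220087, -0.55180681, -0.83396906,  1.15346029],
       [ 0.        ,  0.        ,  0.        ,  1.        ]])}
```

View pics/top0b.png

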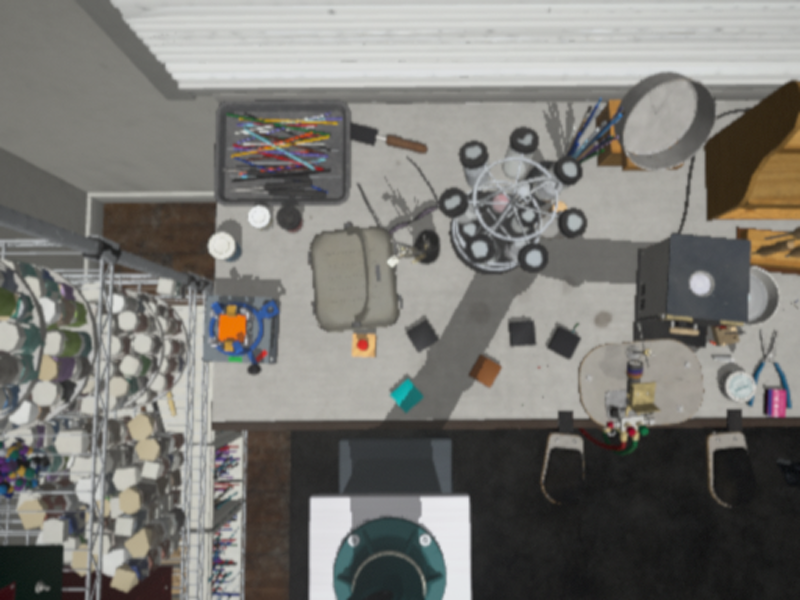

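View pics/scene0b.png

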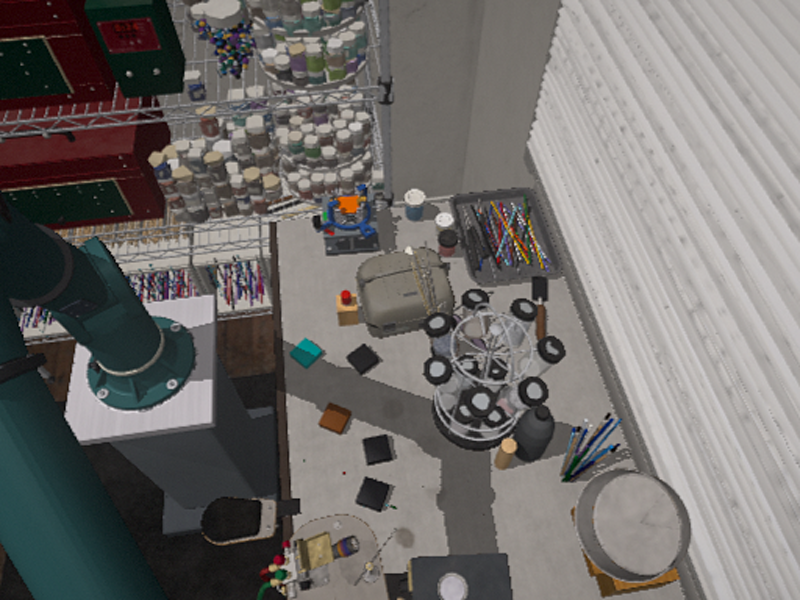

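Top view (800x600 px): magazine at about (240,328), with its knob at (254,368) and the green mark at (236,358). The pin stand is at (364,345) and the jars at (222,245), (259,215) and (290,216).

Things that could be taken for a blank:
- black at (421,335), (522,331) and (564,340): these are the ones I want
- brown at (486,370): look-alike
- turquoise at (406,394): look-alike

Next is a close crop to check the choice.

```bash
python3 - <<'E'
from h import *
im=cv2.cvtColor(cv2.imread('pics/top0.png'),cv2.COLOR_BGR2RGB);c=r.get_calibration('top')
cr1=im[180:245,125:225]; cr2=im[190:260,235:400]
A=cv2.resize(cr1,None,fx=7.9,fy=5*7.9/5,interpolation=cv2.INTER_CUBIC)
cv2.imwrite('pics/cropmag.png',cv2.cvtColor(A,cv2.COLOR_RGB2BGR))
cv2.imwrite('pics/cropbl.png',cv2.cvtColor(cv2.resize(cr2,None,fx=4.8,fy=4.8,interpolation=cv2.INTER_CUBIC),cv2.COLOR_RGB2BGR))
g=im.max(2); m=((g<62)).astype(np.uint8)
m[:195]=0;m[250:]=0;m[:,:240]=0;m[:,400:]=0
n,l,s,ce=cv2.connectedComponentsWithStats(m)
for i in range(1,n):
    if s[i,4]>60:
        rc=cv2.minAreaRect(np.argwhere(l==i)[:,::-1].astype(np.float32))
        P=px2w(c,*rc[0],0.018); bx=np.array([px2w(c,*q,0.018)[:2] for q in cv2.boxPoints(rc)])
        e=bx[1]-bx[0]; print(s[i],rc[0],P.round(4),np.linalg.norm(e),np.linalg.norm(bx[2]-bx[1]),np.degrees(np.arctan2(e[1],e[0])))
E
```

```text
[262 206  17  12 100] (270.2991943359375, 211.20904541015625) [ 0.4804 -0.0699  0.018 ] 0.033704804249743724 0.05174515018534985 -5.626609237641629
[326 206  16  14 153] (333.5, 212.5) [ 0.475  -0.2692  0.018 ] 0.047375714272658256 0.04097556462175142 -90.37795011839573
[351 210  19  18 214] (360.3000183105469, 218.4000244140625) [ 0.4559 -0.353   0.018 ] 0.0440835257648216 0.04741531959884376 -28.09791920671399
```

View pics/cropmag.png

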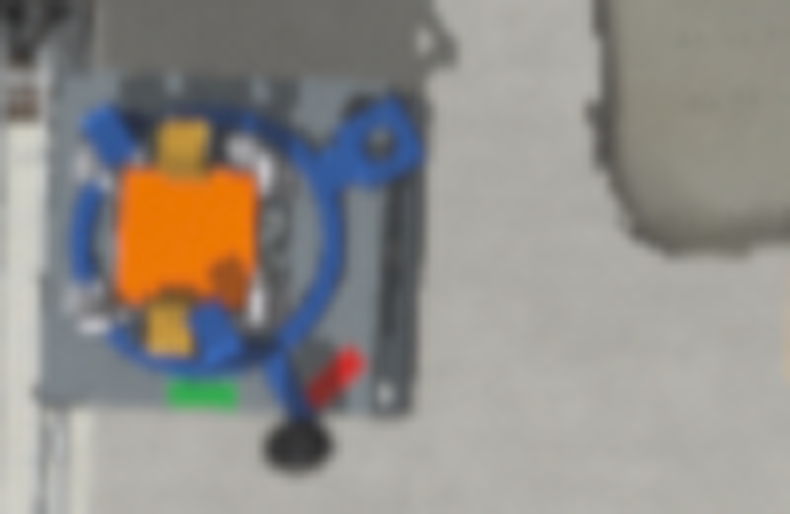

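View pics/cropbl.png

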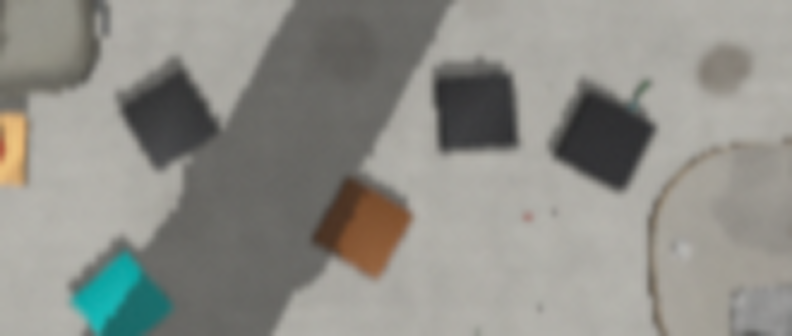

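Three black blanks are there; brown and turquoise are the look-alikes. In the magazine crop, the ring centre is at about (208,240), the knob at (298,440), the green mark at (203,393) and the red mark at (335,378). The knob stands between the marks. Next I work out positions.

```bash
python3 - <<'E'
from h import *
c=r.get_calibration('top')
f=lambda u,v,z:px2w(c,u/7.9+125,v/7.9+180,z).round(4)
M=f(208,240,.082);print('ring',M,'orange',f(188,236,.1065),'knob',f(298,438,.120),'green',f(203,393,.07),'red',f(337,377,.07),'lug',f(380,143,.082))
print('catches',f(185,148,.121),f(170,330,.121),'plate',f(40,400,.07),f(410,412,.07),f(428,90,.07))
k=f(298,438,.120)[:2]-M[:2];print('knob rel',np.linalg.norm(k),np.degrees(np.arctan2(k[1],k[0])))
print('pin knob',px2w(c,363*.64,344*.64,.094))
for u,v,z in((222,245,.068),(259,215,.051),(290,216,.056)):print('jar',px2w(c,u*.64,v*.64,z).round(3))
for u,v in((168,116),(476,112),(604,140)):print('blank',px2w(c,u/4.8+235,v/4.8+190,.018).round(4))
w=r.get_calibration('wrist');T=np.array(w['cam_to_world']);print(w['fx'],T.round(3),r.observe()['tcp_pos'])
E
```

```text
ring [0.4822 0.2869 0.082 ] orange [0.4825 0.2873 0.1065] knob [0.4084 0.2418 0.12  ] green [0.4247 0.2911 0.07  ] red [0.4305 0.2403 0.07  ] lug [0.5185 0.2226 0.082 ]
catches [0.5139 0.2848 0.121 ] [0.4477 0.2888 0.121 ] plate [0.4225 0.3529 0.07  ] [0.417  0.2123 0.07  ] [0.5398 0.2073 0.07  ]
knob rel 0.08648959474988888 -148.57043438516152
pin knob [0.45126863 0.04452626 0.094     ]
jar [0.647 0.323 0.068]
jar [0.711 0.256 0.051]
jar [0.707 0.193 0.056]
blank [ 0.471  -0.0689  0.018 ]
blank [ 0.4723 -0.2712  0.018 ]
blank [ 0.4534 -0.3546  0.018 ]
277.49720919462686 [[ 0.369 -0.878 -0.303  0.346]
 [-0.929 -0.35  -0.118 -0.643]
 [-0.002  0.326 -0.946  0.372]
 [ 0.     0.     0.     1.   ]] [ 0.26781968 -0.67292363  0.2302276 ]
```

>>> move_arm(commands=[[180,290,90,-21.7,1],[180,290,90,-21.7,1],[180,290,90,-21.7,1],[180,290,90,-21.7,1],[180,290,90,-21.7,1],[180,290,90,-21.7,1],[180,290,90,-21.7,1],[180,290,90,-21.7,1]])

```text
time: 0.77
tcp_pos: [0.4385, -0.3976, 0.3164]
ee_rot: [-180.0, 0.0, 0.0]
force: [0.5, -0.2, 0.2]
finger_gap: 0.0857
grasp_force: 0.0
```

>>> move_arm(commands=[[0,330,0,0,0],[0,330,0,0,0],[0,330,0,0,0],[0,330,0,0,0],[0,330,0,0,0],[0,330,0,0,0],[0,330,0,0,0],[0,330,0,0,0]])

```text
time: 1.43
tcp_pos: [0.4372, -0.0673, 0.3162]
ee_rot: [-180.0, 0.0, 0.0]
force: [1.9, -0.4, 0.5]
finger_gap: 0.0426
grasp_force: 0.0
```

>>> move_arm(commands=[[-10,250,0,0,0],[-10,250,0,0,0],[-10,250,0,0,0],[-10,250,0,0,0],[-10,250,0,0,0],[-10,250,0,0,0],[-10,250,0,0,0],[-10,250,0,0,0]])

```text
time: 2.1
tcp_pos: [0.4274, 0.1831, 0.3161]
ee_rot: [-180.0, 0.0, 0.4]
force: [0.1, -0.5, 0.8]
finger_gap: 0.0428
grasp_force: 0.0
```

```bash
python3 - <<'E'
from h import *
o=r.observe();print(o['tcp_pos'],o['ee_rot'],o['finger_gap'],o['time'],o['qpos'])
c=r.get_calibration('wrist');im=snap('wrist','w1')
import pickle;pickle.dump(c,open('w1.pkl','wb'))
print('proj',w2px(c,(.4822,.2869,.082)))
cv2.imwrite('pics/w1b.png',cv2.cvtColor(cv2.resize(im,(800,600),interpolation=cv2.INTER_CUBIC),cv2.COLOR_RGB2BGR))
E
```

```text
[0.427364   0.18305271 0.31614279] [-1.79964404e+02  2.75694205e-02  3.75687777e-01] 0.042763261873892566 2.1 [ -15.02205712    9.49887284  -15.66102845  118.53782971    3.1687366
   52.35826502 -122.03972943]
proj (np.float64(178.17335237910535), np.float64(118.59885062873492))
```

View pics/w1b.png

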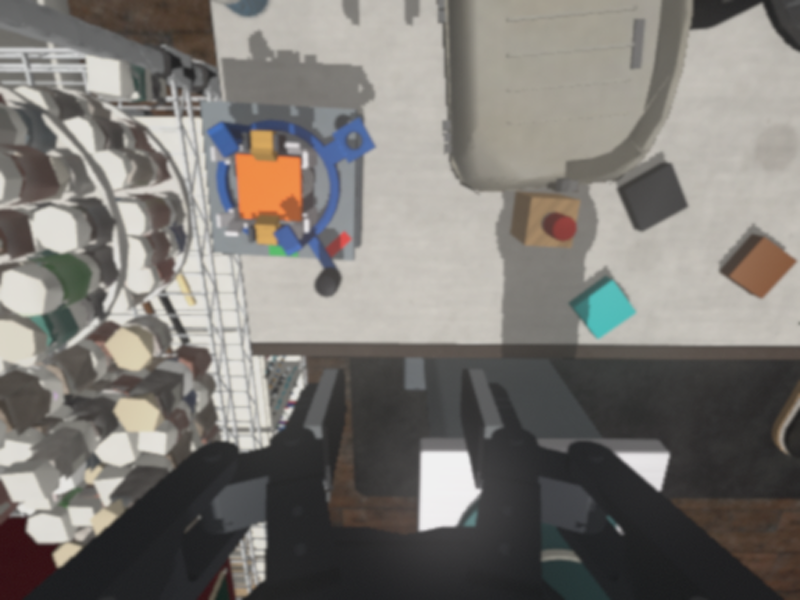

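Wrist view (800x600 px): orange follower corners at about (236,155), (300,153), (303,220) and (238,221). The knob top is at (329,281), the lug hole at (352,140), the pin knob top at (563,226) and a black blank at (652,195).

```bash
python3 - <<'E'
from h import *
import pickle;c=pickle.load(open('w1.pkl','rb'))
im=cv2.cvtColor(cv2.imread('pics/w1.png'),cv2.COLOR_BGR2RGB).astype(int)
m=((im[...,0]>180)&(im[...,1]>80)&(im[...,1]<150)&(im[...,2]<90)).astype(np.uint8)
m[:, :140]=0;m[:,210:]=0
rc=cv2.minAreaRect(np.argwhere(m)[:,::-1].astype(np.float32));print(rc)
P=px2w(c,*rc[0],.1065);print('orange',P.round(4))
b=np.array([px2w(c,*q,.1065)[:2] for q in cv2.boxPoints(rc)])
e=b[1]-b[0];f=b[2]-b[1];print(np.linalg.norm(e),np.linalg.norm(f),np.degrees(np.arctan2(e[1],e[0])),np.degrees(np.arctan2(f[1],f[0])))
g=lambda u,v,z:px2w(c,u*.64,v*.64,z).round(4)
print('knob',g(329,279,.12),'lug',g(352,141,.082),'pin',g(564,226,.094),'blank',g(653,193,.018),'catches',g(263,140,.121),g(266,234,.121))
print('ring',g(279,185,.082))
E
```

```text
((171.5, 115.5), (61.0, 41.0), 90.0)
orange [0.4877 0.2879 0.1065]
0.04856613830158825 0.07254350387573441 -89.67379690016554 175.91439679403564
knob [0.4115 0.2417 0.12  ] lug [0.5176 0.2238 0.082 ] pin [0.4514 0.0467 0.094 ] blank [ 0.472  -0.0656  0.018 ] catches [0.5173 0.2845 0.121 ] [0.4482 0.289  0.121 ]
ring [0.4825 0.2864 0.082 ]
```

>>> move_arm(commands=[[-18,59,-100,0,0],[-18,59,-100,0,0],[-18,59,-100,0,0],[-18,59,-100,0,0],[-18,59,-130,0,0],[-18,59,-170,0,0],[-18,59,-200,0,0],[-18,59,-218,0,0]])

```text
time: 2.82
tcp_pos: [0.4103, 0.2359, 0.0965]
ee_rot: [179.8, 0.1, -0.2]
force: [0.0, -0.5, 0.9]
finger_gap: 0.0428
grasp_force: 0.0
```

>>> move_arm(commands=[[0,6,0,0,0],[-3,15,0,0,0],[-6,24,0,0,0],[-9,33,0,0,0],[-12,42,0,0,0],[-14,50,0,0,0],[-15,56,0,0,0],[-15,60,0,0,0]])

```text
time: 3.48
tcp_pos: [0.3951, 0.3013, 0.0989]
ee_rot: [-179.9, -0.1, 0.1]
force: [-0.9, -1.3, 0.9]
finger_gap: 0.0426
grasp_force: 0.9
```

```bash
python3 - <<'E'
from h import *
o=r.observe();print(o['tcp_pos'],o['force'])
c=r.get_calibration('wrist');im=snap('wrist','w2')
import pickle;pickle.dump(c,open('w2.pkl','wb'))
cv2.imwrite('pics/w2b.png',cv2.cvtColor(cv2.resize(im,(800,600),interpolation=cv2.INTER_CUBIC),cv2.COLOR_RGB2BGR))
E
```

```text
[0.39509571 0.30129034 0.09894742] [-0.89448065 -1.33178809  0.91163508]
```

View pics/w2b.png

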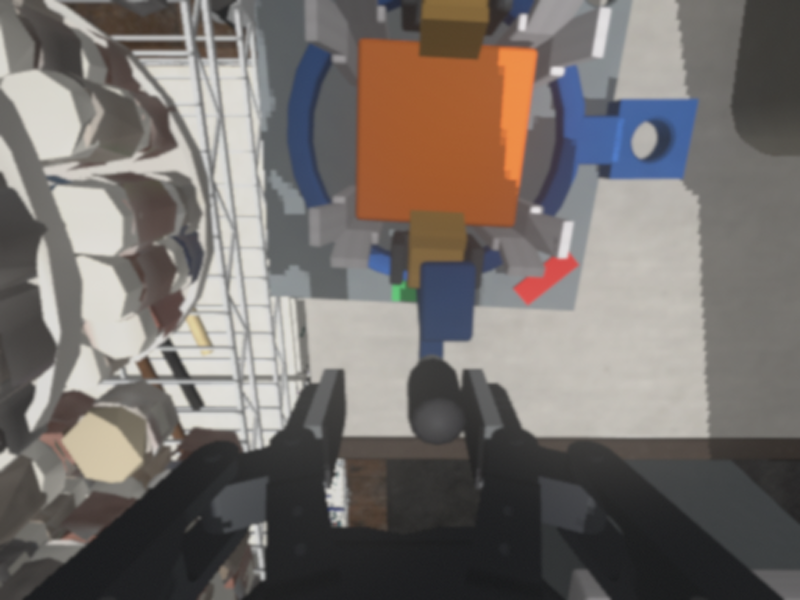

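The view shows the ring nearly at the green mark, with the knob (436,410) touching the right finger. The orange corners are at (360,38), (537,48), (516,227) and (357,218). I push on to the stop.

>>> move_arm(commands=[[0,2,0,0,0],[0,4,0,0,0],[0,6,0,0,0],[0,7,0,0,0],[0,8,0,0,0],[0,8,0,0,0],[0,8,0,0,0],[0,8,0,0,0]])

```text
time: 4.2
tcp_pos: [0.3958, 0.3059, 0.0983]
ee_rot: [179.9, -0.0, -0.1]
force: [2.2, -4.3, 3.1]
finger_gap: 0.0424
grasp_force: 2.5
```

```bash
python3 - <<'E'
from h import *
import pickle;c=pickle.load(open('w2.pkl','rb'))
b=np.array([px2w(c,u*.64,v*.64,.1065)[:2] for u,v in((360,38),(537,48),(516,227),(357,218))])
print(b.round(4),b.mean(0).round(4))
for i in range(4):
    e=b[(i+1)%4]-b[i];print(np.linalg.norm(e).round(4),np.degrees(np.arctan2(e[1],e[0])).round(1))
g=lambda u,v,z:px2w(c,u*.64,v*.64,z)[:2].round(4)
print('catch tip undersides/edges a',g(420,56,.112),g(480,58,.112),'plate',g(275,293,.07),g(575,310,.07),g(632,0,.07))
o=r.observe();print(o['tcp_pos'],o['force'])
E
```

```text
[[0.5076 0.3118]
 [0.5053 0.2634]
 [0.4563 0.265 ]
 [0.459  0.3143]] [0.482  0.2886]
0.0485 -92.8
0.049 178.2
0.0494 86.9
0.0487 -2.8
catch tip undersides/edges a [0.5023 0.2956] [0.5018 0.2797] plate [0.4226 0.3532] [0.4153 0.2277] [0.5268 0.223 ]
[0.39580241 0.3058789  0.0983446 ] [ 2.21761517 -4.29974667  3.13692112]
```

The ring is against its open stop: 4.3 N, and the knob's y matches the open pose. Magazine at (0.4825, 0.2878), yaw -2.8°. Next, the nearest blank.

>>> move_arm(commands=[[0,-12,0,0,0],[0,-12,20,0,0],[0,-12,60,0,0.5],[0,-12,100,0,1],[20,-50,100,7,1],[40,-90,100,14,1],[55,-130,100,20,1],[66,-170,100,25,1]])

```text
time: 4.87
tcp_pos: [0.4601, 0.1466, 0.199]
ee_rot: [-179.9, -0.3, 25.4]
force: [0.5, 0.6, -0.2]
finger_gap: 0.0854
grasp_force: 0.0
```

>>> move_arm(commands=[[10,-40,0,5,1],[10,-80,0,11,1],[10,-120,0,11,1],[10,-160,0,11,1],[10,-203,0,11,1],[10,-203,0,11,1],[10,-203,0,11,1],[10,-203,0,11,1]])

```text
time: 5.53
tcp_pos: [0.4686, -0.0559, 0.1983]
ee_rot: [-180.0, -0.1, 36.0]
force: [0.1, 0.5, -0.4]
finger_gap: 0.0856
grasp_force: 0.0
```

```bash
cat >> h.py <<'E'
def blanks(tag,z=.018):
    o=r.observe();c=r.get_calibration('wrist');im=snap('wrist',tag).astype(int)
    print('tcp',o['tcp_pos'].round(4),o['ee_rot'].round(1),o['time'],o['force'].round(1))
    m=((im.max(2)<75)&(im.max(2)-im.min(2)<25)).astype(np.uint8); m=cv2.morphologyEx(m,cv2.MORPH_OPEN,np.ones((5,5)))
    n,l,s,ce=cv2.connectedComponentsWithStats(m)
    for i in range(1,n):
        if s[i,4]<300: continue
        q=np.argwhere(l==i)[:,::-1]; w=np.array([px2w(c,u,v,z)[:2] for u,v in q[::3]]).astype(np.float32)
        rc=cv2.minAreaRect(w*1000)
        if 35<min(rc[1]) and max(rc[1])<75: print(ce[i].round(),s[i,4],'c',np.round(rc[0],1),'size',np.round(rc[1],1),'ang',round(rc[2],1))
E
python3 - <<'E'
from h import *
blanks('w3')
E
```

```text
tcp [ 0.4686 -0.0559  0.1983] [-1.8e+02 -1.0e-01  3.6e+01] 5.5333 [ 0.1  0.5 -0.4]
[265. 173.] 1526 c [469.6 -67.6] size [50.4 47.2] ang 31.1
```

View pics/w3.png

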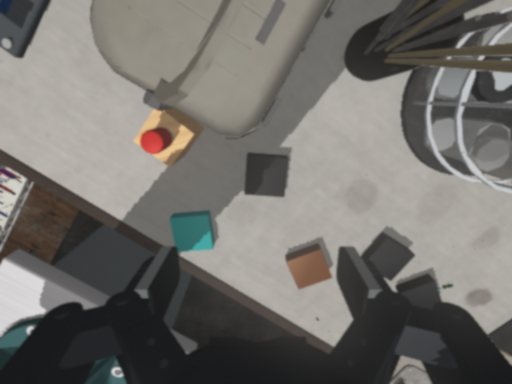

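The black blank is at pixel (265,173), world (0.4696, -0.0676), yaw about 31°. Turquoise (193,230) and brown (308,265) are the look-alikes. I grasp it, release, then squeeze again at 90° so it is centred both ways.

>>> move_arm(commands=[[1,-12,-40,-5,1],[1,-12,-80,-5,1],[1,-12,-120,-5,1],[1,-12,-160,-5,1],[1,-12,-185,-5,1],[1,-12,-195,-5,1],[1,-12,-195,-5,0.5],[1,-12,-195,-5,0]])

```text
time: 6.25
tcp_pos: [0.4699, -0.0668, 0.0036]
ee_rot: [-180.0, -0.0, 31.2]
force: [0.2, 0.3, 1.2]
finger_gap: 0.0638
grasp_force: 0.0
```

>>> move_arm(commands=[[0,0,0,0,0],[0,0,0,0,0.6],[0,0,0,0,1],[0,0,5,0,1],[0,0,30,0,1],[0,0,40,-7,1],[0,0,40,-14,1],[0,0,40,-21,1]])

```text
time: 6.92
tcp_pos: [0.4702, -0.0688, 0.0451]
ee_rot: [180.0, -0.2, 9.6]
force: [-0.6, -0.3, -0.2]
finger_gap: 0.0853
grasp_force: 0.0
```

>>> move_arm(commands=[[0,0,0,-7,1],[0,0,0,-14,1],[0,0,0,-21,1],[0,0,0,-28,1],[0,0,0,-35,1],[0,0,0,-42,1],[0,0,0,-49,1],[0,0,0,-56,1]])

```text
time: 7.58
tcp_pos: [0.4696, -0.0684, 0.0443]
ee_rot: [-179.9, -0.0, -46.4]
force: [-0.8, 0.2, 0.7]
finger_gap: 0.0855
grasp_force: 0.0
```

>>> move_arm(commands=[[0,0,0,-7,1],[0,0,0,-13,1],[0,0,-20,-13,1],[0,0,-40,-13,1],[0,0,-40,-13,1],[0,0,-40,-13,0],[0,0,-40,-13,0],[0,0,-40,-13,0]])

```text
time: 8.25
tcp_pos: [0.4697, -0.0684, 0.0043]
ee_rot: [-179.9, -0.0, -59.0]
force: [-2.7, -0.1, 1.8]
finger_gap: 0.0517
grasp_force: 0.7
```

```bash
python3 - <<'E'
from h import *
o=r.observe();print(o['qpos'])
E
```

```text
[  -0.17751921   40.20554127    4.06645614  131.31138618  -17.39382389
    8.88650929 -128.86812922]
```

>>> move_arm(commands=[[0,0,-2,0,-0.5],[0,0,-2,0,-0.5],[0,0,-2,0,-0.5],[0,0,-2,0,1],[0,0,-2,0,1],[0,0,-2,0,1],[0,0,30,0,1],[0,0,40,7,1]])

```text
time: 8.92
tcp_pos: [0.4695, -0.0684, 0.0444]
ee_rot: [180.0, -0.0, -51.9]
force: [1.1, -0.9, -0.2]
finger_gap: 0.0855
grasp_force: 0.0
```

>>> move_arm(commands=[[0,0,0,7,1],[0,0,0,14,1],[0,0,0,21,1],[0,0,0,28,1],[0,0,0,35,1],[0,0,0,42,1],[0,0,0,49,1],[0,0,0,56,1]])

```text
time: 9.58
tcp_pos: [0.4692, -0.0684, 0.0432]
ee_rot: [180.0, 0.0, 4.4]
force: [-0.3, -0.4, 0.3]
finger_gap: 0.0856
grasp_force: 0.0
```

>>> move_arm(commands=[[0,0,0,7,1],[0,0,0,14,1],[0,0,0,21,1],[0,0,0,27,1],[0,0,-20,27,1],[0,0,-41,27,1],[0,0,-41,27,1],[0,0,-41,27,1]])

```text
time: 10.25
tcp_pos: [0.4684, -0.0683, 0.0016]
ee_rot: [-179.9, 0.1, 31.0]
force: [0.1, -0.3, 0.1]
finger_gap: 0.0852
grasp_force: 0.0
```

>>> move_arm(commands=[[0,0,0,0,-0.5],[0,0,0,0,-0.5],[0,0,0,0,-0.5],[0,0,0,0,-0.5],[0,0,0,0,-0.5],[0,0,20,0,-0.5],[0,0,60,0,-0.5],[0,0,100,0,-0.5]])

```text
time: 10.92
tcp_pos: [0.468, -0.0684, 0.103]
ee_rot: [-179.9, 0.2, 31.0]
force: [1.4, -0.4, -1.0]
finger_gap: 0.0487
grasp_force: 62.7
```

>>> move_arm(commands=[[0,0,40,0,-0.5],[2,40,80,-5,-0.5],[4,80,100,-10,-0.5],[6,120,100,-16,-0.5],[8,160,100,-22,-0.5],[10,200,100,-28,-0.5],[12,240,100,-34,-0.5],[14,270,100,-34,-0.5]])

```text
time: 11.58
tcp_pos: [0.4826, 0.2038, 0.2032]
ee_rot: [-180.0, -0.1, -3.2]
force: [0.9, 0.4, -0.2]
finger_gap: 0.0483
grasp_force: 62.8
```

>>> move_arm(commands=[[0,40,0,0,-0.5],[0,70,0,0,-0.5],[0,86,0,0,-0.5],[0,86,0,0,-0.5],[0,86,0,0,-0.5],[0,86,0,0,-0.5],[0,86,0,0,-0.5],[0,86,0,0,-0.5]])

```text
time: 12.25
tcp_pos: [0.4836, 0.2852, 0.2022]
ee_rot: [179.9, 0.0, -3.2]
force: [0.1, 0.8, -1.4]
finger_gap: 0.0483
grasp_force: 62.8
```

```bash
python3 - <<'E'
from h import *
o=r.observe();print(o['tcp_pos'],o['ee_rot'],o['force'])
c=r.get_calibration('wrist');im=snap('wrist','w4')
p=o['tcp_pos'];y=np.radians(-2.8)
for a,b,z in((25,25,p[2]+.015),(25,-25,p[2]+.015)): print('exp blank top corner',np.round(np.array(w2px(c,(p[0]+(a*np.cos(y)-b*np.sin(y))/1e3,p[1]+(a*np.sin(y)+b*np.cos(y))/1e3,z)))/.64))
cv2.imwrite('pics/w4b.png',cv2.cvtColor(cv2.resize(im,(800,600),interpolation=cv2.INTER_CUBIC),cv2.COLOR_RGB2BGR))
E
```

```text
[0.48363639 0.28517013 0.20222334] [ 1.79916631e+02  1.22349514e-02 -3.17590802e+00] [ 0.11522899  0.8428663  -1.4169377 ]
exp blank top corner [321. 344.]
exp blank top corner [476. 343.]
```

View pics/w4b.png

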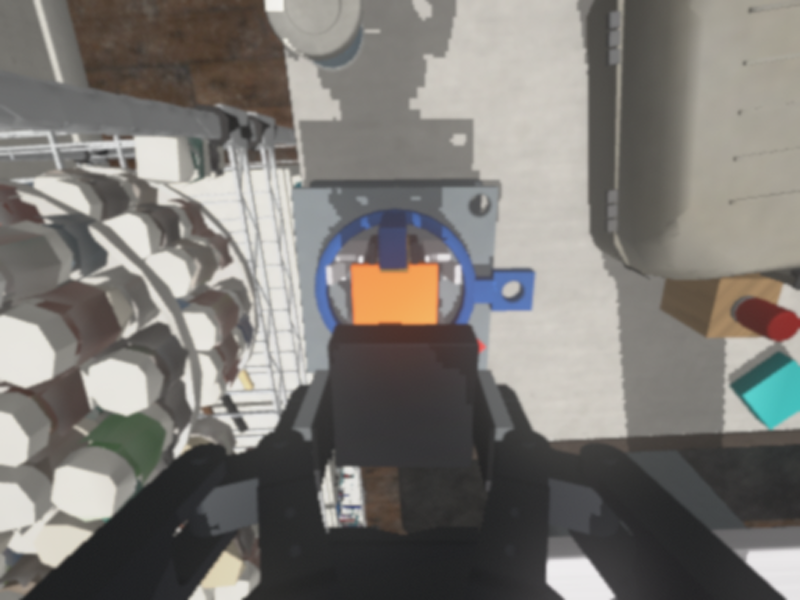

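The blank is square in the fingers, with its top far edge at row 347 from column 330 to 478. The ring spans columns 317-474, the orange plate 351-439, and the plate hole is at (480,204).

```bash
python3 - <<'E'
from h import *
c=r.get_calibration('wrist')
g=lambda u,v,z:px2w(c,u*.64,v*.64,z)[:2].round(4)
print('ring LR',g(317,280,.082),g(474,275,.082),'orange',g(352,266,.1065),g(439,264,.1065),'plate',g(296,188,.07),g(497,188,.07),'hole',g(480,204,.07),'lug',g(512,289,.082))
z=r.observe()['tcp_pos'][2]
print('blank',g(330,348,z+.015),g(478,347,z+.015),g(330,348,z+.007),g(478,347,z+.007))
E
```

```text
ring LR [0.4928 0.3378] [0.4905 0.239 ] orange [0.5069 0.3117] [0.5053 0.2625] plate [0.5488 0.3463] [0.5419 0.2229] hole [0.5328 0.2333] lug [0.48   0.2149]
blank [0.5082 0.3065] [0.5059 0.2588] [0.5045 0.3082] [0.5021 0.2575]
```

>>> move_arm(commands=[[-1,4,0,0.3,-0.5],[-1,4,0,0.3,-0.5],[-1,4,-20,0.3,-0.5],[-1,4,-40,0.3,-0.5],[-1,4,-55,0.3,-0.5],[-1,4,-65,0.3,-0.5],[-1,4,-70,0.3,-0.5],[-1,4,-74,0.3,-0.5]])

```text
time: 12.97
tcp_pos: [0.4823, 0.2917, 0.1278]
ee_rot: [180.0, 0.0, -2.7]
force: [-0.6, -0.3, -0.2]
finger_gap: 0.0485
grasp_force: 62.8
```

>>> move_arm(commands=[[0,0,-3,0,-0.5],[0,0,-5,0,-0.5],[0,0,-7,0,-0.5],[0,0,-9,0,-0.5],[0,0,-11,0,-0.5],[0,0,-13,0,-0.5],[0,0,-14,0,-0.5],[0,0,-15,0,-0.5]])

```text
time: 13.63
tcp_pos: [0.4827, 0.2919, 0.1136]
ee_rot: [-180.0, -0.0, -2.7]
force: [0.3, 0.2, 2.7]
finger_gap: 0.0482
grasp_force: 63.1
```

>>> move_arm(commands=[[0,-2,0,0,-0.5],[0,-2,-3,0,-0.5],[0,-2,-6,0,-0.5],[0,-2,-9,0,-0.5],[0,-2,-12,0,-0.5],[0,-2,-15,0,-0.5],[0,-2,-18,0,-0.5],[0,-2,-20,0,-0.5]])

```text
time: 14.3
tcp_pos: [0.4825, 0.2895, 0.0934]
ee_rot: [180.0, -0.0, -2.7]
force: [0.7, 0.1, 4.9]
finger_gap: 0.0486
grasp_force: 63.4
```

>>> move_arm(commands=[[0,0,-2,0,-0.5],[0,0,-4,0,-0.5],[0,0,-6,0,-0.5],[0,0,-8,0,-0.5],[0,0,-9,0,-0.5],[0,0,-10,0,-0.5],[0,0,-10,0,-0.5],[0,0,-10,0,-0.5]])

```text
time: 14.97
tcp_pos: [0.4825, 0.2895, 0.0836]
ee_rot: [180.0, -0.0, -2.7]
force: [-1.6, -0.2, 8.1]
finger_gap: 0.0481
grasp_force: 63.7
```

>>> move_arm(commands=[[0,0,-1.5,0,-0.5],[0,0,-1.5,0,-0.5],[0,0,-1.5,0,0.4],[0,0,-1.5,0,0.4],[0,0,-1.5,0,0.4],[0,0,10,0,0.4],[0,0,40,0,0.4],[0,0,80,0,1]])

```text
time: 15.63
tcp_pos: [0.4801, 0.288, 0.1619]
ee_rot: [179.8, 0.3, -2.7]
force: [1.0, 0.2, -1.0]
finger_gap: 0.0701
grasp_force: 0.0
```

>>> move_arm(commands=[[-30,-30,25,0,1],[-60,-50,25,0,1],[-60,-50,25,0,1],[-60,-50,25,0,1],[-60,-50,25,0,1],[-60,-50,25,0,1],[-60,-50,25,0,1],[-60,-50,25,0,1]])

```text
time: 16.3
tcp_pos: [0.4232, 0.2405, 0.1881]
ee_rot: [-180.0, -0.0, -2.7]
force: [-0.5, -0.5, 0.7]
finger_gap: 0.0853
grasp_force: 0.0
```

```bash
python3 - <<'E'
from h import *
o=r.observe();print(o['tcp_pos'],o['ee_rot'],o['force'])
im=snap('wrist','w5');c=r.get_calibration('wrist')
u,v=map(int,w2px(c,(.4825,.2885,.1)));print(u,v)
a=im[max(0,v-70):v+70,max(0,u-90):u+90]
cv2.imwrite('pics/w5c.png',cv2.cvtColor(cv2.resize(a,None,fx=4,fy=4,interpolation=cv2.INTER_CUBIC),cv2.COLOR_RGB2BGR))
E
```

```text
[0.42319706 0.24046478 0.18814948] [-1.79965163e+02 -8.99181219e-03 -2.68197322e+00] [-0.48081765 -0.51114102  0.70514794]
193 130
```

View pics/w5c.png

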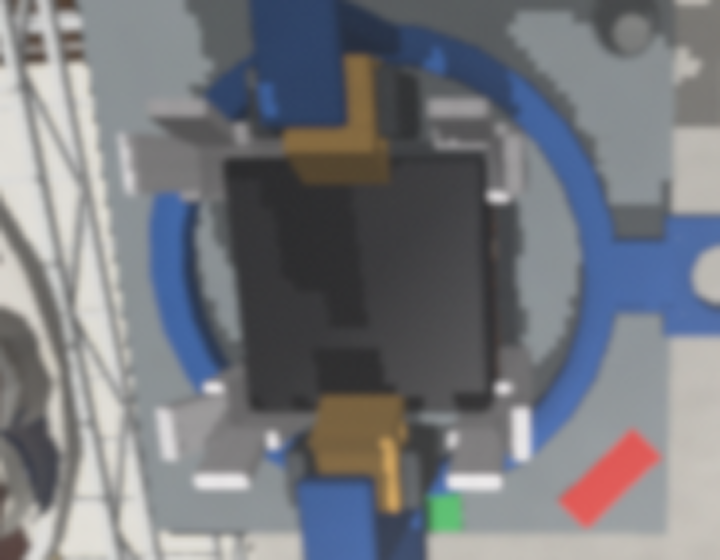

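The first blank is latched under both catches (crop: brass over both its edges). On to the second.

>>> move_arm(commands=[[40,-40,10,0,1],[40,-80,10,0,1],[40,-120,10,0,1],[40,-160,10,0,1],[40,-200,10,0,1],[40,-240,10,0,1],[40,-280,10,0,1],[40,-320,10,0,1]])

```text
time: 17.02
tcp_pos: [0.4625, -0.0819, 0.1982]
ee_rot: [-180.0, -0.0, -2.7]
force: [0.2, -0.6, -0.8]
finger_gap: 0.0852
grasp_force: 0.0
```

>>> move_arm(commands=[[0,-40,0,0,1],[0,-80,0,0,1],[0,-120,0,0,1],[0,-160,0,0,1],[0,-190,0,0,1],[0,-190,0,0,1],[0,-190,0,0,1],[0,-190,0,0,1]])

```text
time: 17.68
tcp_pos: [0.4625, -0.2692, 0.1979]
ee_rot: [-179.9, 0.0, -2.7]
force: [-0.3, 1.3, 0.4]
finger_gap: 0.0856
grasp_force: 0.0
```

```bash
python3 - <<'E'
from h import *
blanks('w6')
E
```

```text
tcp [ 0.4625 -0.2692  0.1979] [-179.9    0.    -2.7] 17.6833 [-0.3  1.3  0.4]
[259. 160.] 1586 c [ 473.9 -272.5] size [49.1 45.8] ang 3.5
[328. 172.] 1627 c [ 454.9 -354.5] size [51.2 47.5] ang 61.5
```

>>> move_arm(commands=[[11,-3,-40,6,0.65],[11,-3,-80,6,0.65],[11,-3,-120,6,0.65],[11,-3,-160,6,0.65],[11,-3,-185,6,0.65],[11,-3,-195,6,0.65],[11,-3,-195,6,-0.5],[11,-3,-195,6,-0.5]])

```text
time: 18.4
tcp_pos: [0.4739, -0.2718, 0.0039]
ee_rot: [-180.0, 0.0, 3.4]
force: [-2.9, 3.6, 3.8]
finger_gap: 0.0482
grasp_force: 63.4
```

>>> move_arm(commands=[[0,0,0,0,-0.5],[0,0,0,0,-0.5],[0,0,0,0,0.65],[0,0,0,0,0.65],[0,0,0,0,0.65],[0,0,20,0,0.65],[0,0,50,-7,0.65],[0,0,60,-14,1]])

```text
time: 19.07
tcp_pos: [0.4745, -0.2739, 0.066]
ee_rot: [180.0, -0.2, -11.1]
force: [0.8, -0.9, -0.3]
finger_gap: 0.0806
grasp_force: 0.0
```

>>> move_arm(commands=[[0,0,0,-7,1],[0,0,0,-14,1],[0,0,0,-21,1],[0,0,0,-28,1],[0,0,0,-35,1],[0,0,0,-42,1],[0,0,0,-49,1],[0,0,0,-56,1]])

```text
time: 19.73
tcp_pos: [0.4734, -0.2731, 0.0636]
ee_rot: [-180.0, -0.0, -67.0]
force: [0.2, -0.1, -0.6]
finger_gap: 0.0855
grasp_force: 0.0
```

>>> move_arm(commands=[[0,0,0,-7,1],[0,0,0,-14,1],[0,0,0,-20,1],[0,0,-30,-20,1],[0,0,-60,-20,1],[0,0,-60,-20,1],[0,0,-60,-20,-0.5],[0,0,-60,-20,-0.5]])

```text
time: 20.4
tcp_pos: [0.4735, -0.2734, 0.0041]
ee_rot: [-180.0, -0.0, -86.7]
force: [0.1, 0.1, 0.3]
finger_gap: 0.0637
grasp_force: 0.0
```

>>> move_arm(commands=[[0,0,0,0,-0.5],[0,0,0,0,-0.5],[0,0,0,0,-0.5],[0,0,20,0,-0.5],[0,0,60,0,-0.5],[0,0,100,0,-0.5],[0,0,140,7,-0.5],[0,0,180,14,-0.5]])

```text
time: 21.07
tcp_pos: [0.4728, -0.2728, 0.1858]
ee_rot: [180.0, -0.1, -72.4]
force: [1.0, 0.1, -1.0]
finger_gap: 0.0485
grasp_force: 62.4
```

>>> move_arm(commands=[[0,40,20,7,-0.5],[0,80,20,14,-0.5],[0,120,20,21,-0.5],[0,160,20,28,-0.5],[0,200,20,35,-0.5],[2,240,20,42,-0.5],[4,280,20,49,-0.5],[5,320,20,56,-0.5]])

```text
time: 21.73
tcp_pos: [0.4781, 0.0487, 0.2045]
ee_rot: [-180.0, -0.1, -16.4]
force: [1.4, 0.5, -0.2]
finger_gap: 0.0487
grasp_force: 62.4
```

>>> move_arm(commands=[[1,40,0,7,-0.5],[2,80,0,13.7,-0.5],[3,120,0,13.7,-0.5],[4,160,0,13.7,-0.5],[5,200,0,13.7,-0.5],[5,235,0,13.7,-0.5],[5,242,0,13.7,-0.5],[5,242,0,13.7,-0.5]])

```text
time: 22.4
tcp_pos: [0.4826, 0.2933, 0.2042]
ee_rot: [-179.8, -0.1, -2.6]
force: [0.4, -0.0, -1.6]
finger_gap: 0.0482
grasp_force: 62.4
```

>>> move_arm(commands=[[0,0,0,0,-0.5],[0,0,0,0,-0.5],[0,0,0,0,-0.5],[0,0,0,0,-0.5],[0,0,0,0,-0.5],[0,0,0,0,-0.5],[0,0,-10,0,-0.5],[0,0,-20,0,-0.5]])

```text
time: 23.07
tcp_pos: [0.4838, 0.2891, 0.1831]
ee_rot: [-179.9, -0.1, -3.0]
force: [-0.3, -1.0, -1.2]
finger_gap: 0.0483
grasp_force: 62.4
```

>>> move_arm(commands=[[-1,0,-10,0,-0.5],[-1,0,-25,0,-0.5],[-1,0,-40,0,-0.5],[-1,0,-50,0,-0.5],[-1,0,-56,0,-0.5],[-1,0,-60,0,-0.5],[-1,0,-64,0,-0.5],[-1,0,-68,0,-0.5]])

```text
time: 23.73
tcp_pos: [0.4834, 0.2896, 0.116]
ee_rot: [-179.9, -0.1, -3.0]
force: [0.6, 0.7, 4.1]
finger_gap: 0.0489
grasp_force: 62.9
```

>>> move_arm(commands=[[0,0,-3,0,-0.5],[0,0,-6,0,-0.5],[0,0,-9,0,-0.5],[0,0,-12,0,-0.5],[0,0,-15,0,-0.5],[0,0,-18,0,-0.5],[0,0,-21,0,-0.5],[0,0,-23,0,-0.5]])

```text
time: 24.4
tcp_pos: [0.4835, 0.2897, 0.0935]
ee_rot: [-179.9, -0.1, -3.0]
force: [1.4, -1.0, 9.2]
finger_gap: 0.0479
grasp_force: 63.4
```

>>> move_arm(commands=[[0,0,-2,0,-0.5],[0,0,-4,0,-0.5],[0,0,-6,0,-0.5],[0,0,-7,0,-0.5],[0,0,-8,0,-0.5],[0,0,-8,0,-0.5],[0,0,-8,0,-0.5],[0,0,-8,0,-0.5]])

```text
time: 25.07
tcp_pos: [0.4835, 0.2897, 0.0859]
ee_rot: [-179.9, -0.1, -3.0]
force: [-0.5, 0.2, 10.4]
finger_gap: 0.048
grasp_force: 63.5
```

>>> move_arm(commands=[[0,0,-2.5,0,-0.5],[0,0,-2.5,0,-0.5],[0,0,-2.5,0,0.4],[0,0,-2.5,0,0.4],[0,0,-2.5,0,0.4],[0,0,10,0,0.4],[0,0,40,0,0.4],[0,0,80,0,1]])

```text
time: 25.73
tcp_pos: [0.4797, 0.2874, 0.1621]
ee_rot: [179.7, 0.4, -3.0]
force: [0.6, 0.2, -0.2]
finger_gap: 0.0702
grasp_force: 0.0
```

>>> move_arm(commands=[[-30,-30,23,0.3,1],[-60,-50,23,0.3,1],[-60,-50,23,0.3,1],[-60,-50,23,0.3,1],[-60,-50,23,0.3,1],[-60,-50,23,0.3,1],[-60,-50,23,0.3,1],[-60,-50,23,0.3,1]])

```text
time: 26.4
tcp_pos: [0.4232, 0.2398, 0.187]
ee_rot: [-180.0, -0.0, -2.7]
force: [0.2, 0.9, 0.1]
finger_gap: 0.0852
grasp_force: 0.0
```

```bash
cat >> h.py <<'E'
def cmp5(tag):
    o=r.observe();print(o['tcp_pos'],o['ee_rot'],o['force'],o['time'])
    a=snap('wrist',tag).astype(np.float32)[60:200,103:283];b=cv2.cvtColor(cv2.imread('pics/w5.png'),cv2.COLOR_BGR2RGB).astype(np.float32)[60:200,103:283]
    sh,_=cv2.phaseCorrelate(cv2.cvtColor(b,cv2.COLOR_RGB2GRAY),cv2.cvtColor(a,cv2.COLOR_RGB2GRAY)); a=cv2.warpAffine(a,np.float32([[1,0,-sh[0]],[0,1,-sh[1]]]),(180,140))
    d=np.abs(a-b).mean(2); print('shift',sh,'diff whole',d.mean(),'bore',d[35:105,50:130].mean())
    for n,x in(('brass',lambda i:(i[...,0]-i[...,2]>50)&(i[...,1]-i[...,2]>20)),):
        for i in(a,b):
            m=x(i);ys=[np.argwhere(m[s]).mean(0).round(1) if m[s].any() else None for s in(np.s_[:60],np.s_[60:130])];print(n,m[:60].sum(),m[60:130].sum(),ys)
E
python3 -c "
from h import *
cmp5('w7')"
```

```text
[0.42323514 0.23980179 0.18701723] [-1.79977575e+02 -1.22119036e-02 -2.68102042e+00] [0.20285535 0.93584639 0.07428032] 26.4
shift (-1.0538638872273793, 0.1567467755486689) diff whole 4.010644 bore 4.453454
brass 210 409 [array([29.6, 85.5]), array([50.4, 90.4])]
brass 203 392 [array([29.6, 85.7]), array([50. , 90.5])]
```

The view matches the first latched one, so the second blank is in. On to the third.

>>> move_arm(commands=[[35,-40,10,0,1],[35,-80,10,0,1],[35,-120,10,0,1],[35,-160,10,0,1],[35,-200,10,0,1],[35,-240,10,0,1],[35,-280,10,0,1],[35,-320,10,0,1]])

```text
time: 27.12
tcp_pos: [0.4575, -0.0832, 0.1972]
ee_rot: [180.0, -0.0, -2.7]
force: [0.6, 0.7, -0.1]
finger_gap: 0.0852
grasp_force: 0.0
```

>>> move_arm(commands=[[0,-40,0,0,1],[0,-80,0,0,1],[0,-120,0,-7,1],[0,-160,0,-14,1],[0,-200,0,-20,1],[0,-240,0,-26,1],[0,-265,0,-26,1],[0,-265,0,-26,1]])

```text
time: 27.78
tcp_pos: [0.4567, -0.3542, 0.1975]
ee_rot: [179.7, -0.2, -29.2]
force: [-0.9, -0.7, 0.8]
finger_gap: 0.0853
grasp_force: 0.0
```

>>> move_arm(commands=[[0,0,0,0,1],[0,0,0,0,1],[0,0,0,0,1],[0,0,0,0,1],[0,0,0,0,1],[0,0,0,0,1],[0,0,0,0,1],[0,0,0,0,1]])

```text
time: 28.45
tcp_pos: [0.4574, -0.3458, 0.1974]
ee_rot: [-180.0, -0.0, -28.7]
force: [-0.3, 0.1, 0.3]
finger_gap: 0.0859
grasp_force: 0.0
```

```bash
python3 - <<'E'
from h import *
blanks('w8')
E
```

```text
tcp [ 0.4574 -0.3458  0.1974] [-180.    -0.   -28.7] 28.45 [-0.3  0.1  0.3]
[266. 167.] 1539 c [ 454.7 -357.6] size [46.6 47.7] ang 61.3
```

>>> move_arm(commands=[[-2,-11,-40,0,0.8],[-2,-11,-80,0,0.8],[-2,-11,-120,0,0.8],[-2,-11,-160,0,0.8],[-2,-11,-185,0,0.8],[-2,-11,-194,0,0.8],[-2,-11,-194,0,-0.5],[-2,-11,-194,0,-0.5]])

```text
time: 29.17
tcp_pos: [0.4557, -0.3575, 0.0038]
ee_rot: [180.0, -0.0, -28.7]
force: [-0.2, -0.9, 0.6]
finger_gap: 0.0547
grasp_force: 0.0
```

>>> move_arm(commands=[[0,0,0,0,-0.5],[0,0,0,0,-0.5],[0,0,0,0,0.8],[0,0,0,0,0.8],[0,0,0,0,0.8],[0,0,20,0,0.8],[0,0,50,7,0.8],[0,0,60,14,1]])

```text
time: 29.83
tcp_pos: [0.4565, -0.358, 0.0662]
ee_rot: [179.9, -0.2, -14.4]
force: [0.5, -1.0, 0.8]
finger_gap: 0.0849
grasp_force: 0.0
```

>>> move_arm(commands=[[0,0,0,7,1],[0,0,0,14,1],[0,0,0,21,1],[0,0,0,28,1],[0,0,0,35,1],[0,0,0,42,1],[0,0,0,49,1],[0,0,0,56,1]])

```text
time: 30.5
tcp_pos: [0.4552, -0.3572, 0.0636]
ee_rot: [180.0, 0.0, 41.6]
force: [0.3, 0.2, -0.1]
finger_gap: 0.0853
grasp_force: 0.0
```

>>> move_arm(commands=[[0,0,0,7,1],[0,0,0,14,1],[0,0,0,20,1],[0,0,-30,20,1],[0,0,-60,20,1],[0,0,-60,20,1],[0,0,-60,20,-0.5],[0,0,-60,20,-0.5]])

```text
time: 31.17
tcp_pos: [0.4558, -0.3572, 0.0042]
ee_rot: [180.0, 0.0, 61.3]
force: [-0.2, 0.4, 0.1]
finger_gap: 0.0638
grasp_force: 0.0
```

>>> move_arm(commands=[[0,0,0,0,-0.5],[0,0,0,0,-0.5],[0,0,0,0,-0.5],[0,0,20,0,-0.5],[0,0,60,0,-0.5],[0,0,100,0,-0.5],[0,0,140,-7,-0.5],[0,0,180,-14,-0.5]])

```text
time: 31.83
tcp_pos: [0.4549, -0.3568, 0.1857]
ee_rot: [180.0, -0.0, 47.0]
force: [1.4, -0.3, -1.2]
finger_gap: 0.0484
grasp_force: 62.3
```

>>> move_arm(commands=[[3,40,20,-7,-0.5],[6,80,20,-14,-0.5],[10,120,20,-21,-0.5],[14,160,20,-28,-0.5],[18,200,20,-35,-0.5],[22,240,20,-42,-0.5],[25,280,20,-49,-0.5],[28,320,20,-49.9,-0.5]])

```text
time: 32.5
tcp_pos: [0.483, -0.0367, 0.2042]
ee_rot: [180.0, -0.1, -2.9]
force: [1.2, 0.5, -0.4]
finger_gap: 0.0479
grasp_force: 62.3
```

>>> move_arm(commands=[[0,40,0,0,-0.5],[0,80,0,0,-0.5],[0,120,0,0,-0.5],[0,160,0,0,-0.5],[0,200,0,0,-0.5],[0,240,0,0,-0.5],[0,280,0,0,-0.5],[0,320,0,0,-0.5]])

```text
time: 33.17
tcp_pos: [0.4828, 0.2837, 0.2041]
ee_rot: [-180.0, -0.1, -2.6]
force: [1.2, -0.8, -0.6]
finger_gap: 0.0485
grasp_force: 62.3
```

>>> move_arm(commands=[[0,6,0,0,-0.5],[0,6,0,0,-0.5],[0,6,0,0,-0.5],[0,6,0,0,-0.5],[0,6,0,0,-0.5],[0,6,0,0,-0.5],[0,6,-10,0,-0.5],[0,6,-20,0,-0.5]])

```text
time: 33.83
tcp_pos: [0.4839, 0.2872, 0.1832]
ee_rot: [-180.0, -0.1, -2.7]
force: [-1.2, 0.3, -1.2]
finger_gap: 0.0483
grasp_force: 62.4
```

>>> move_arm(commands=[[-1,2,-10,0,-0.5],[-1,2,-25,0,-0.5],[-1,2,-40,0,-0.5],[-1,2,-50,0,-0.5],[-1,2,-56,0,-0.5],[-1,2,-60,0,-0.5],[-1,2,-64,0,-0.5],[-1,2,-68,0,-0.5]])

```text
time: 34.5
tcp_pos: [0.4831, 0.2907, 0.116]
ee_rot: [-179.9, -0.1, -2.6]
force: [-0.6, 0.3, 3.6]
finger_gap: 0.0484
grasp_force: 62.9
```

>>> move_arm(commands=[[0,0,-3,0,-0.5],[0,0,-6,0,-0.5],[0,0,-9,0,-0.5],[0,0,-12,0,-0.5],[0,0,-15,0,-0.5],[0,0,-18,0,-0.5],[0,0,-21,0,-0.5],[0,0,-23,0,-0.5]])

```text
time: 35.17
tcp_pos: [0.4823, 0.2907, 0.0937]
ee_rot: [-179.9, -0.0, -2.6]
force: [-2.5, -0.6, 11.1]
finger_gap: 0.0483
grasp_force: 63.8
```

>>> move_arm(commands=[[0,0,-2,0,-0.5],[0,0,-4,0,-0.5],[0,0,-6,0,-0.5],[0,0,-8,0,-0.5],[0,0,-9,0,-0.5],[0,0,-9,0,-0.5],[0,0,-9,0,-0.5],[0,0,-9,0,-0.5]])

```text
time: 35.83
tcp_pos: [0.4823, 0.2906, 0.085]
ee_rot: [-180.0, -0.1, -2.6]
force: [-2.4, 0.4, 13.4]
finger_gap: 0.0483
grasp_force: 63.9
```

>>> move_arm(commands=[[0,0,-2,0,-0.5],[0,0,-2,0,-0.5],[0,0,-2,0,0.4],[0,0,-2,0,0.4],[0,0,-2,0,0.4],[0,0,10,0,0.4],[0,0,40,0,0.4],[0,0,80,0,1]])

```text
time: 36.5
tcp_pos: [0.4802, 0.2884, 0.162]
ee_rot: [179.8, 0.3, -2.6]
force: [0.9, 0.9, -0.5]
finger_gap: 0.0702
grasp_force: 0.0
```

>>> move_arm(commands=[[-30,-30,24,0,1],[-59,-50,24,0,1],[-59,-50,24,0,1],[-59,-50,24,0,1],[-59,-50,24,0,1],[-59,-50,24,0,1],[-59,-50,24,0,1],[-59,-50,24,0,1]])

```text
time: 37.17
tcp_pos: [0.4241, 0.2407, 0.1872]
ee_rot: [-180.0, -0.0, -2.6]
force: [0.4, -0.1, -0.7]
finger_gap: 0.085
grasp_force: 0.0
```

```bash
python3 -c "
from h import *
cmp5('w9')
im=snap('top','top1')
cv2.imwrite('pics/top1c.png',cv2.cvtColor(cv2.resize(im[170:280,220:420],(800,440),interpolation=cv2.INTER_CUBIC),cv2.COLOR_RGB2BGR))"
```

```text
[0.42413808 0.24073451 0.18716092] [-1.79966076e+02 -1.15103546e-02 -2.58297007e+00] [ 0.41232769 -0.13583812 -0.74054276] 37.1667
shift (0.18909293602042965, 0.9194645231219596) diff whole 4.3724003 bore 5.831846
brass 223 405 [array([31. , 85.8]), array([50.3, 90.5])]
brass 203 392 [array([29.6, 85.7]), array([50. , 90.5])]
```

View pics/top1c.png

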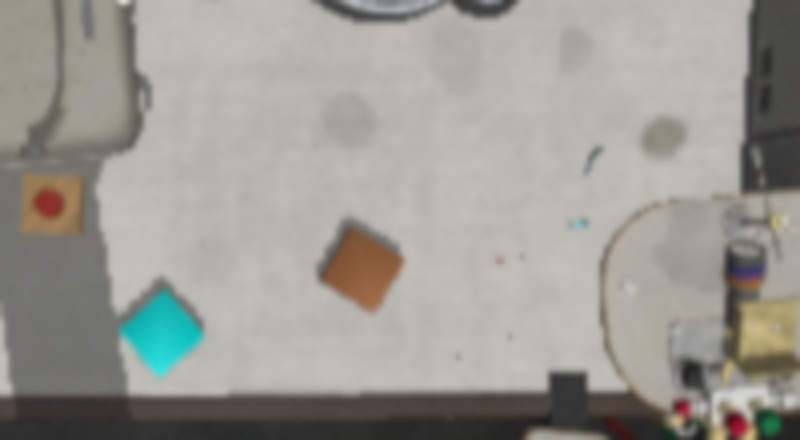

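No blank is left on the bench; only the brown (362,265) and turquoise (162,330) look-alikes remain. I check the third latch in a crop.

```bash
python3 -c "
import cv2
im=cv2.imread('pics/w9.png');cv2.imwrite('pics/w9c.png',cv2.resize(im[60:200,103:283],None,fx=4,fy=4,interpolation=cv2.INTER_CUBIC))"
```

```text
(no output)
```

View pics/w9c.png

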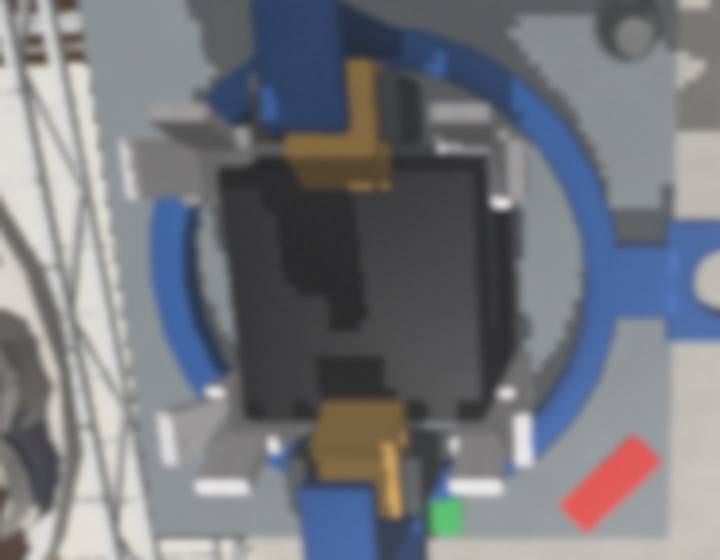

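Third blank latched. Now I turn the ring to the red mark, straddling the knob and following its arc.

>>> move_arm(commands=[[-15,30,0,0,0],[-29,51,0,0,0],[-29,51,0,0,0],[-29,51,0,0,0],[-29,51,-10,0,0],[-29,51,-40,0,0],[-29,51,-70,0,0],[-29,51,-89,0,0]])

```text
time: 37.93
tcp_pos: [0.3942, 0.2886, 0.0957]
ee_rot: [179.9, 0.1, -2.7]
force: [0.7, 0.3, -0.6]
finger_gap: 0.043
grasp_force: 0.0
```

>>> move_arm(commands=[[0,-11,0,7,0],[1.5,-21.5,0,14,0],[4,-32,0,21,0],[8,-42,0,28,0],[13.5,-51,0,35,0],[19.5,-60,0,42,0],[27,-68,0,49,0],[31,-72,0,53,0]])

```text
time: 38.6
tcp_pos: [0.4244, 0.221, 0.0975]
ee_rot: [-179.6, -0.3, 50.6]
force: [-11.6, 16.2, -2.9]
finger_gap: 0.0429
grasp_force: 8.9
```

>>> move_arm(commands=[[1,-1,0,1,0],[2,-2,0,2,0],[3,-3,0,3,0],[4,-3,0,3,0],[5,-4,0,3,0],[5,-4,0,3,0],[5,-4,0,3,0],[5,-4,0,3,0]])

```text
time: 39.27
tcp_pos: [0.4252, 0.2219, 0.0974]
ee_rot: [-179.4, -0.4, 53.7]
force: [-12.1, 15.4, -1.9]
finger_gap: 0.0427
grasp_force: 9.3
```

>>> move_arm(commands=[[-6,7,0,0,0],[-12,12,0,0,0],[-12,12,30,0,0],[-12,12,70,0,0],[-12,12,95,-7,0],[-5,-20,105,-14,0],[0,-50,105,-21,0],[0,-90,105,-28,0]])

```text
time: 39.93
tcp_pos: [0.4329, 0.1246, 0.2045]
ee_rot: [180.0, -0.3, 25.1]
force: [0.6, -0.8, -0.6]
finger_gap: 0.0424
grasp_force: 0.0
```

```bash
python3 -c "
from h import *
o=r.observe();print(o['tcp_pos'],o['ee_rot'])
im=snap('wrist','w10');c=r.get_calibration('wrist');print(w2px(c,(.4825,.288,.1)),w2px(c,(.5329,.2325,.082)),w2px(c,(.4514,.0456,.094)))
cv2.imwrite('pics/w10b.png',cv2.cvtColor(cv2.resize(im,(800,600),interpolation=cv2.INTER_CUBIC),cv2.COLOR_RGB2BGR))"
```

```text
[0.43287985 0.12458173 0.2045174 ] [179.97589212  -0.30883894  25.07812491]
(np.float64(79.5877863467841), np.float64(46.161575854618434)) (np.float64(173.93311124250704), np.float64(18.093840612733885)) (np.float64(328.9902559868681), np.float64(195.38168400649664))
```

View pics/w10b.png

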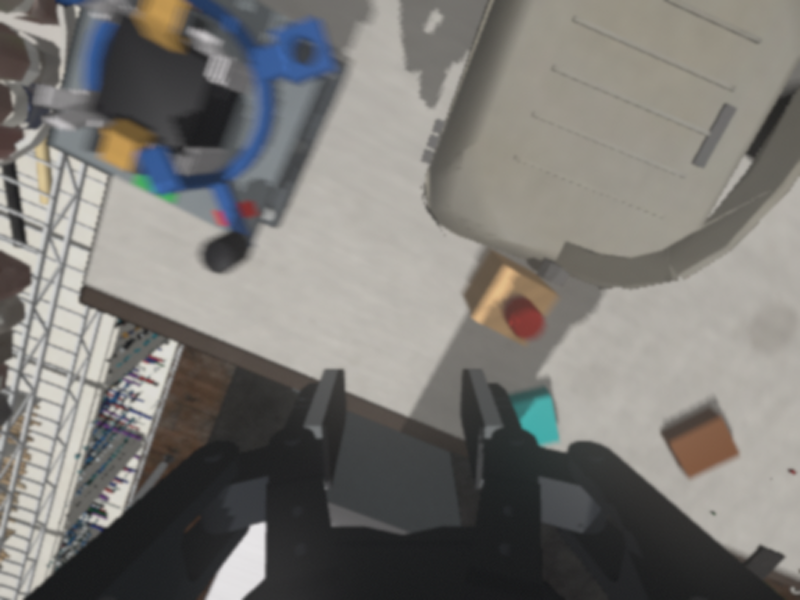

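The ring's handle now covers the red mark, with the lug at (302,47) over the plate corner. The pin knob is at (524,318). Before reaching down beside the case, I settle over the pin, measure it and check the case's height.

>>> move_arm(commands=[[2,-20,0,-7,0],[5,-40,0,-14,0],[8,-60,0,-21,0],[12,-80,0,-28,0],[12,-80,0,-35,0],[12,-80,0,-42,0],[12,-80,0,-49,0],[12,-80,0,-49,0]])

```text
time: 40.65
tcp_pos: [0.4419, 0.0432, 0.2029]
ee_rot: [179.9, 0.0, -23.9]
force: [0.0, -0.0, -0.8]
finger_gap: 0.0428
grasp_force: 0.0
```

>>> move_arm(commands=[[0,0,0,0,0],[0,0,0,0,0],[0,0,0,0,0],[0,0,0,0,0],[0,0,0,0,0],[0,0,0,0,0],[0,0,0,0,0],[0,0,0,0,0]])

```text
time: 41.32
tcp_pos: [0.4423, 0.0449, 0.2033]
ee_rot: [-180.0, -0.0, -23.6]
force: [-0.4, -0.1, -0.7]
finger_gap: 0.0428
grasp_force: 0.0
```

```bash
python3 - <<'E'
from h import *
import pickle
w=pickle.load(open('w1.pkl','rb'));t=r.get_calibration('top')
def ray(c,u,v):
    a=px2w(c,u,v,0);b=px2w(c,u,v,.3);return a,(b-a)/np.linalg.norm(b-a)
for (a,b) in (((322,325),(470,186)),((388,322),(670,150))):
    p,d=ray(t,a[0]*.64,a[1]*.64);q,e=ray(w,b[0]*.64,b[1]*.64)
    s=np.linalg.lstsq(np.c_[d,-e],q-p,rcond=None)[0];print('case',p+d*s[0],q+e*s[1])
o=r.observe();print(o['tcp_pos'],o['ee_rot'],o['qpos'][6])
im=snap('wrist','w11').astype(int);c=r.get_calibration('wrist')
m=((im[...,0]>100)&(im[...,1]<70)&(im[...,2]<70)).astype(np.uint8)
n,l,s,ce=cv2.connectedComponentsWithStats(m)
for i in range(1,n):
    if s[i,4]>80:
        print(s[i],ce[i],px2w(c,*ce[i],.094).round(4),px2w(c,*ce[i],.088).round(4))
k=np.argmax(s[1:,4])+1;u,v=map(int,ce[k]);
cv2.imwrite('pics/w11c.png',cv2.cvtColor(cv2.resize(im[v-50:v+50,u-60:u+60].astype(np.uint8),None,fx=6,fy=6,interpolation=cv2.INTER_CUBIC),cv2.COLOR_RGB2BGR));print(u,v)
E
```

```text
case [0.48814921 0.12342703 0.08385659] [0.48271264 0.12588478 0.08390048]
case [ 0.4900414 -0.0038     0.1338423] [ 0.51202447 -0.00587715  0.1351072 ]
[0.44225047 0.04485527 0.20330645] [-1.79997775e+02 -8.72734775e-04 -2.35842693e+01] -133.64791623598475
[243 167  20  25 368] [253.07065217 179.91032609] [0.452  0.0441 0.094 ] [0.4504 0.0449 0.088 ]
253 179
```

View pics/w11c.png

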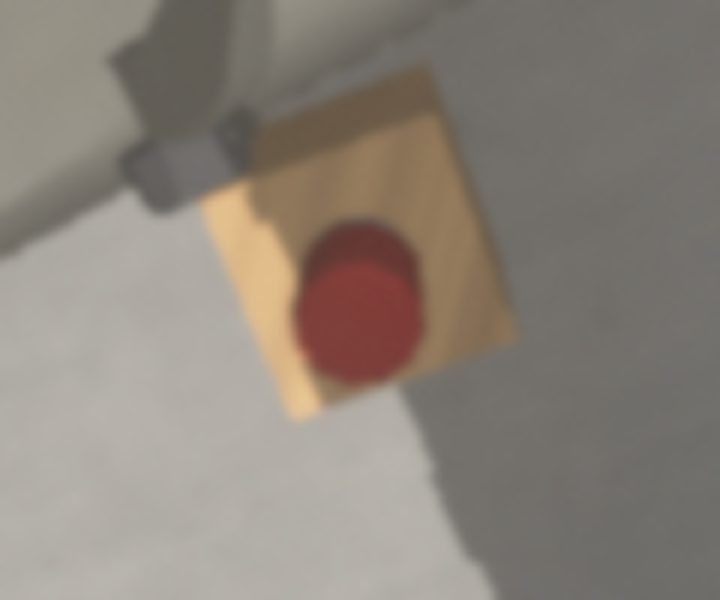

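The pin's knob top disc is centred at crop (360,321), world about (0.4497, 0.0451), clear of the case. I grasp it as the tool stands.

>>> move_arm(commands=[[7.5,0.5,-10,0,0],[7.5,0.5,-40,0,0],[7.5,0.5,-75,0,0],[7.5,0.5,-100,0,0],[7.5,0.5,-115,0,0],[7.5,0.5,-125,0,0],[7.5,0.5,-130,0,0],[7.5,0.5,-130,0,0]])

```text
time: 42.03
tcp_pos: [0.4493, 0.0454, 0.0724]
ee_rot: [179.9, 0.1, -23.6]
force: [0.4, 0.2, -0.4]
finger_gap: 0.0424
grasp_force: 0.0
```

>>> move_arm(commands=[[0,0,0,0,-1],[0,0,0,0,-1],[0,0,0,0,-1],[0,0,0,0,-1],[0,0,0,0,-1],[0,0,0,0,-1],[0,0,0,0,-1],[0,0,0,0,-1]])

```text
time: 42.7
tcp_pos: [0.4504, 0.0455, 0.0741]
ee_rot: [-179.9, -0.1, -23.6]
force: [-0.9, 0.4, 6.6]
finger_gap: 0.0201
grasp_force: 59.0
```

>>> move_arm(commands=[[0,0,10,0,-1],[0,0,20,0,-1],[0,0,30,0,-1],[0,0,42,0,-1],[0,0,60,0,-1],[0,0,100,0,-1],[0,0,140,0,-1],[0,0,160,0,-1]])

```text
time: 43.37
tcp_pos: [0.4511, 0.0457, 0.2371]
ee_rot: [-179.8, -0.3, -23.6]
force: [1.5, 1.0, -0.6]
finger_gap: 0.0198
grasp_force: 58.8
```

>>> move_arm(commands=[[5,35,0,0,-1],[10,70,0,0,-1],[25,105,0,0,-1],[45,140,0,0,-1],[60,165,0,0,-1],[60,165,0,0,-1],[60,165,0,0,-1],[60,165,0,0,-1]])

```text
time: 44.03
tcp_pos: [0.5088, 0.2091, 0.2327]
ee_rot: [179.9, 0.1, -23.6]
force: [0.2, -0.5, -0.6]
finger_gap: 0.02
grasp_force: 58.9
```

```bash
python3 - <<'E'
from h import *
o=r.observe();print(o['tcp_pos'],o['ee_rot'],o['force'],o['finger_gap'])
im=snap('wrist','w12');c=r.get_calibration('wrist')
for p in((.5329,.2325,.082),tuple(o['tcp_pos']+[0,0,-.047]),tuple(o['tcp_pos']+[0,0,-.011])):print(w2px(c,p))
u,v=map(int,w2px(c,(.5329,.2325,.082)))
a=im[max(0,v-70):v+130,max(0,u-120):u+130]; print(max(0,v-70),max(0,u-120),a.shape)
cv2.imwrite('pics/w12c.png',cv2.cvtColor(cv2.resize(a,None,fx=3,fy=3,interpolation=cv2.INTER_CUBIC),cv2.COLOR_RGB2BGR))
E
```

```text
[0.50878175 0.20914197 0.23273199] [ 1.79868102e+02  5.79238781e-02 -2.36109571e+01] [ 0.16171726 -0.48145747 -0.62133269] 0.02000100604136198
(np.float64(226.917212974996), np.float64(165.98739734989385))
(np.float64(255.10705757483942), np.float64(216.02723876082166))
(np.float64(254.7528637821772), np.float64(239.80326575114285))
95 106 (200, 250, 3)
```

View pics/w12c.png

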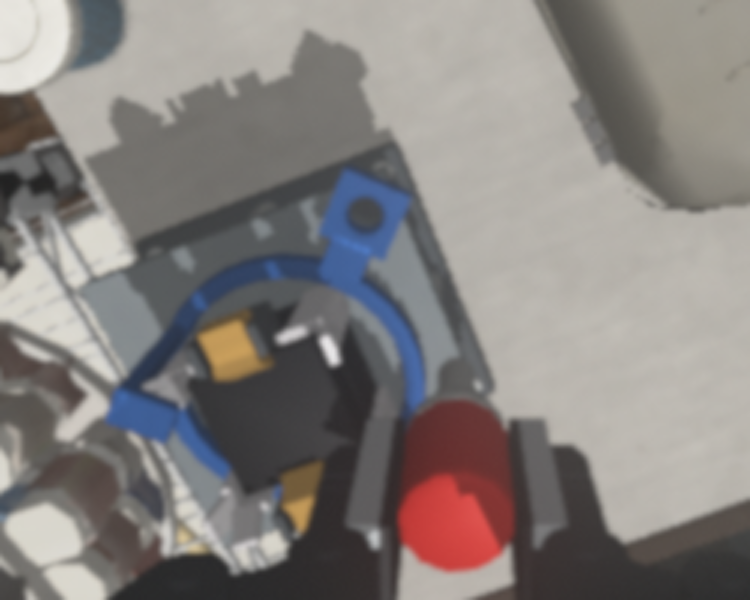

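The lug's hole is at crop (366,214), pixel (228,166), and its plate hole shows dark beneath it, so the ring is locked. The pin's red top is at crop (456,517) and its tip at about (463,372). Next I work out the shift.

```bash
python3 - <<'E'
from h import *
o=r.observe();t=o['tcp_pos'];c=r.get_calibration('wrist')
h=px2w(c,228,166.3,.082);print('hole',h, 'knobtop pred',w2px(c,t+[0,0,.02]))
im=cv2.cvtColor(cv2.imread('pics/w12.png'),cv2.COLOR_BGR2RGB).astype(int)
m=((im[...,0]>170)&(im[...,1]<90)).astype(np.uint8);q=np.argwhere(m);print('bright red',q.mean(0)[::-1])
k=px2w(c,258,267,t[2]+.02);print('knob top',k-t);print('tip',px2w(c,260.5,219,t[2]-.047)-t)
# image rows of pin width: left/right edges of knob
mr=(im[...,0]>90)&(im[...,1]<70)&(im[...,2]<75)
for v in range(230,285,6):
    x=np.where(mr[v,200:320])[0]+200
    if len(x):print(v,x.min(),x.max())
for v in range(205,232,3): print(v,[int(i) for i in im[v,244:276:2].mean(1)])
E
```

```text
hole [0.53211556 0.23157897 0.082     ] knobtop pred (np.float64(255.61027967377638), np.float64(269.0553596969451))
bright red [254.80918221 270.15781923]
knob top [ 0.00063476 -0.00162297  0.02      ]
tip [-0.00372849 -0.00201955 -0.047     ]
230 250 264
236 248 271
242 246 274
248 245 274
254 243 275
260 240 276
266 238 277
272 239 276
278 245 262
205 [99, 136, 142, 143, 144, 141, 108, 83, 99, 98, 143, 175, 178, 179, 179, 179]
208 [90, 126, 142, 143, 144, 143, 130, 90, 98, 100, 107, 163, 177, 178, 176, 175]
211 [105, 108, 140, 144, 143, 143, 142, 119, 101, 104, 98, 126, 171, 176, 176, 177]
214 [113, 102, 133, 143, 142, 133, 116, 106, 94, 103, 104, 101, 155, 177, 178, 178]
217 [114, 107, 130, 142, 120, 89, 87, 91, 93, 95, 103, 100, 116, 170, 177, 177]
220 [113, 110, 127, 137, 101, 84, 88, 91, 93, 94, 105, 106, 99, 149, 177, 179]
223 [112, 114, 131, 136, 101, 85, 88, 90, 92, 95, 145, 145, 105, 122, 175, 179]
226 [112, 116, 123, 115, 93, 94, 97, 100, 101, 99, 97, 101, 120, 159, 177, 180]
229 [106, 97, 92, 86, 76, 72, 72, 71, 73, 77, 86, 99, 109, 153, 177, 178]
```

>>> move_arm(commands=[[24,24.5,0,0,-1],[24,24.5,0,0,-1],[24,24.5,-20,0,-1],[24,24.5,-40,0,-1],[24,24.5,-60,0,-1],[24,24.5,-80,0,-1],[24,24.5,-92,0,-1],[24,24.5,-95,0,-1]])

```text
time: 44.75
tcp_pos: [0.5321, 0.2326, 0.1362]
ee_rot: [179.8, 0.1, -23.7]
force: [0.1, -0.8, -0.9]
finger_gap: 0.0196
grasp_force: 59.0
```

>>> move_arm(commands=[[0,0,0,0,-1],[0,0,0,0,-1],[0,0,0,0,-1],[0,0,0,0,-1],[0,0,0,0,-1],[0,0,0,0,-1],[0,0,0,0,-1],[0,0,0,0,-1]])

```text
time: 45.42
tcp_pos: [0.5338, 0.2349, 0.1385]
ee_rot: [-180.0, -0.0, -23.6]
force: [-0.6, -0.2, -0.8]
finger_gap: 0.0195
grasp_force: 59.0
```

```bash
python3 - <<'E'
from h import *
o=r.observe();t=o['tcp_pos'];print(t,o['force']);c=r.get_calibration('wrist');im=snap('wrist','w13').astype(int)
print('tip pred',w2px(c,t+[0,0,-.047]),'hole pred',w2px(c,(.5321,.2316,.082)))
b=((im[...,2]>im[...,0]+35)).astype(np.uint8)
u,v=map(int,w2px(c,(.5321,.2316,.082)))
n,l,s,ce=cv2.connectedComponentsWithStats(b[v-45:v+60,u-60:u+60]);print(s[1:],ce[1:]+[u-60,v-45])
for y in range(v-24,v+30,3): print(y,''.join('B' if b[y,x] else ('r' if im[y,x,0]>im[y,x,1]+40 else ('.' if im[y,x].mean()>75 else '#')) for x in range(u-40,u+44)),u-40)
E
```

```text
[0.53381016 0.23492777 0.1384825 ] [-0.55701253 -0.17340108 -0.77429923]
tip pred (np.float64(256.13179562782085), np.float64(215.85738901896727)) hole pred (np.float64(261.01060813638804), np.float64(211.13917755174901))
[[   0   25   80   51 1101]] [[247.27338783 216.21344233]]
187 ###################################................................................. 221
190 #########################################........................................... 221
193 #############################BBBBBBBBBB#####........................................ 221
196 ###########################BBBBBBBBBBBBBBBBBBB####.................................. 221
199 ################........##BBBBBBBBBBBBBBBBBBBBBBBBBBB.#............................. 221
202 #######................#BBBBBBBBBBBBBBBBBBBBBBBBBBBBBBBBBBB......................... 221
205 #.....................BBBBBBBBB###########.BBBBBBBBBBBBBBBBB........................ 221
208 .....................BBBBBBBBB.##############.BBBBBBBBBBBBB......................... 221
211 ...................BBBBBBBBBBBB#...###########BBBBBBBBBBB..............
[... 154 characters left out ...]
.....BBBBBBBBBB.............................. 221
220 .................BBBBBBBBBBBBBB............BBBBBBBBB................................ 221
223 ....................#BBBBBBBBBBB...........BBBBBBBB................................. 221
226 #########.........##BBBBBBBBBB..............BBBBB................................... 221
229 ##################BBBBBBB......####rrrrrr#......................#................... 221
232 BBBBBBBBBBBBBBBBBBBBBBB...##rrrrrrrrrrrrrrrrrrrr.................##................. 221
235 BBBBBBB.........###BBB##rrrrrrrrrrrrrrrrrrrrrrrrrr#................................. 221
238 ######..........#######rrrrrrrrrrrrrrrrrrrrrrrrrrrrr#.####.......................... 221
```

Hole and shank line up within a pixel: both centred at column 259. I lower the pin.

>>> move_arm(commands=[[0,0,-4,0,-1],[0,0,-8,0,-1],[0,0,-11,0,-1],[0,0,-14,0,-1],[0,0,-17,0,-1],[0,0,-20,0,-1],[0,0,-23,0,-1],[0,0,-25,0,-1]])

```text
time: 46.13
tcp_pos: [0.5336, 0.2348, 0.1128]
ee_rot: [180.0, 0.0, -23.6]
force: [0.4, 0.5, -0.2]
finger_gap: 0.0197
grasp_force: 59.0
```

Tip is at z = 66 mm with no contact force, so it is in both holes. I lower it home.

>>> move_arm(commands=[[0,0,-4,0,-1],[0,0,-8,0,-1],[0,0,-11,0,-1],[0,0,-14,0,-1],[0,0,-16,0,-1],[0,0,-18,0,-1],[0,0,-19,0,-1],[0,0,-19.5,0,-1]])

```text
time: 46.8
tcp_pos: [0.5338, 0.2348, 0.0959]
ee_rot: [179.9, -0.0, -23.6]
force: [-4.5, -2.2, 20.6]
finger_gap: 0.0194
grasp_force: 60.8
```

The flange is seated: expected home TCP is 0.046 + 0.050 = 0.096. I release and rise.

>>> move_arm(commands=[[0,0,2,0,-1],[0,0,2,0,0],[0,0,2,0,0],[0,0,2,0,0],[0,0,2,0,0],[0,0,15,0,0],[0,0,50,0,0],[0,0,90,0,0]])

```text
time: 47.47
tcp_pos: [0.5317, 0.2338, 0.1821]
ee_rot: [179.7, 0.3, -23.6]
force: [1.9, -0.2, 0.3]
finger_gap: 0.0427
grasp_force: 0.0
```

>>> move_arm(commands=[[-20,-35,30,0,0],[-40,-70,30,0,0],[-60,-105,30,0,0],[-75,-140,30,0,0],[-80,-140,30,0,0],[-80,-140,30,0,0],[-80,-140,30,0,0],[-80,-140,30,0,0]])

```text
time: 48.13
tcp_pos: [0.4549, 0.0964, 0.214]
ee_rot: [-179.9, -0.0, -23.5]
force: [-0.6, 0.5, 0.6]
finger_gap: 0.0423
grasp_force: 0.0
```

```bash
python3 - <<'E'
from h import *
o=r.observe();print(o['tcp_pos'],o['force'],o['time'])
c=r.get_calibration('wrist');w=snap('wrist','w14').astype(int);t=r.get_calibration('top');im=snap('top','top2').astype(int);s=r.get_calibration('scene');sc=snap('scene','scene2').astype(int)
for n,cc,i in(('wrist',c,w),('top',t,im),('scene',s,sc)):
    m=((i[...,0]>90)&(i[...,1]<75)&(i[...,2]<75)).astype(np.uint8)
    k,l,st,ce=cv2.connectedComponentsWithStats(m);u=np.array(w2px(cc,(.533,.234,.106)));print(n,'exp pin',u.round(1))
    for j in range(1,k):
        if st[j,4]>5 and np.linalg.norm(ce[j]-u)<60:print(st[j],ce[j].round(1),'at .106:',px2w(cc,*ce[j],.106).round(4))
old=cv2.cvtColor(cv2.imread('pics/top0.png'),cv2.COLOR_BGR2RGB).astype(int)
for n,(u,v) in dict(teal=(222,245),amb=(259,215),red=(290,216)).items():
    u=int(u*.64);v=int(v*.64);print(n,'jar diff',np.abs(im-old)[v-10:v+10,u-10:u+10].mean())
E
```

```text
[0.45493133 0.09636134 0.21400552] [-0.55159039  0.48731807  0.60994012] 48.1333
wrist exp pin [ 87.9 172.8]
[ 71 159  38  28 758] [ 89.3 172.2] at .106: [0.533  0.2325 0.106 ]
top exp pin [167.4 192.5]
[163 189   9   7  50] [167.  192.1] at .106: [0.5344 0.2352 0.106 ]
scene exp pin [237.8 139.8]
[235 136   7  10  43] [237.9 139.7] at .106: [0.5332 0.2345 0.106 ]
[281 158   9   6  29] [284.4 160.4] at .106: [0.6799 0.1169 0.106 ]
teal jar diff 4.166666666666667
amb jar diff 4.129166666666666
red jar diff 1.9883333333333333
```

```bash
python3 -c "
from rig import r
print(r.job_done())"
```

```text
the job is handed in; nothing more can be done
None
```

I handed the job in after about 48 s of robot time: all three black blanks found on the bench are latched in the magazine, the lock ring is at the red mark, the lock pin is fully home through the lug, and the jars and look-alikes are untouched; the judge gave no result back.

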